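Ready a key-cutting machine: set its plunger, then key in the start sequence

TASK

Ready the key-cutting machine: push the black spindle plunger down to its stop, hold it there a moment and let it up, then on the sloping console press the white, the blue and the green key in this order, each fully in for a moment and let out again before the next. Press one thing at a time, leave the red stop key unpressed, feel for the stops rather than ramming them, and do not disturb the things lying around.

Things in the scene. Friction and masses are not known exactly. Their poses are not given: they have to be found in the camera images.
- machine: grey key-cutting machine fixed to the bench. Origin at its underside; x points to the machine's rear (away from the operator), y to its left, z up. Base deck x -220 to 160, y -260 to 260, top at z 50 mm. Head behind the console (x -5 to 155, y -150 to 150) up to z 273 mm. Right deck: vice (x -105 to 15, y -240 to -170, to z 100 mm), cutter wheel. Left rear: lever at x 100, y 200, to z 217 mm
- console (a point): centre of the dark console's face (machine frame x -100, y 0, z 120 mm), which slopes 35 degrees, facing the operator and up: outward normal (-0.574, 0, 0.819) in the machine's frame, the axes of this point being the machine's. It carries four round keys in one row along y (at y -108, -36, 36, 108 mm), in any colour order
- visor_edge (a point): middle of the front lower edge of the clear chip visor, a level plate 320 mm wide (along y) and 5 mm thick that reaches from here back to the head (machine frame x -110, y 0, z 230 mm). It hangs over the keys, so a gripper cannot come at them from straight above: come in leaning, along the key's own axis
- plunger_axis (a point): deck point on the vertical axis of the spindle plunger (machine frame x -160, y 205, z 56 mm). The plunger: black mushroom head 60 mm across (flat top 44 mm across) on a steel stem in a sleeve 42 mm across. Released, its top stands 60 to 90 mm above this point, differently each time (it depends on the cutter fitted), and is not reported: find it by touch or sight
- plunger (a joint): spindle plunger, 0 released to 0.018 m at its stop (pressed down); spring of about 4 N at first touch to 12 N at the stop
- white_key (a joint): travel of the white key, 0 released to 0.008 m fully in; its spring needs about 7 N fully in
- white_key_top (a point): centre of the outer face of the white round key (38 mm across), which moves in along the console's normal
- blue_key (a joint): travel of the blue key, 0 released to 0.008 m fully in; its spring needs about 7 N fully in
- blue_key_top (a point): centre of the outer face of the blue round key (38 mm across), which moves in along the console's normal
- green_key (a joint): travel of the green key, 0 released to 0.008 m fully in; its spring needs about 7 N fully in
- green_key_top (a point): centre of the outer face of the green round key (38 mm across), which moves in along the console's normal
- red_key (a joint): travel of the red key, 0 released to 0.008 m fully in; its spring needs about 7 N fully in
- red_key_top (a point): centre of the outer face of the red round key (38 mm across), which moves in along the console's normal
- padlock: brass padlock 55 x 50 x 24 mm, lying on the machine's front deck, origin at its underside; leave alone
- brush: chip brush 180 mm long, origin at its underside
- oil_can: red oil can, 56 mm across, 160 mm tall, origin at its underside
- mug: blue mug, 80 mm across, 95 mm tall, origin at its underside
- lock_cylinder: brass lock cylinder 70 x 19 x 36 mm, origin at its underside
- screwdriver: screwdriver 190 mm long, origin at its underside
- blank_tray: green open tray 140 x 100 x 30 mm, key blanks in it, origin at its underside

How it is judged:
By the outcome, as a careful person would: the job done as asked, in the order asked, and still so for the second after the job is handed in, with the robot touching nothing.
It also fails if it takes over 58 s, if anything falls off the work surface, if the arm or the gripper's body presses on something with over 40 N, if the wrist force passes 120 N, or if a joint passes its speed limit or range.

ROBOT

A 6-joint arm with a two-finger parallel gripper is mounted at the origin on the work surface. World frame = base frame: x ahead of the robot, y to its left, z up, the work surface at z = 0. Lengths are in mm, angles in rad, forces in N, time in s.
With the tool pointing down it reaches from about 325 to 775 mm from the base axis. Payload 5.5 kg.
Tool frame: the origin (TCP) lies on the centre line of the jaws, within the pads' length; the fingertips stand 11 mm ahead of it and the grasp point (between the pads) lies 8 mm behind it; z points along the fingers, y is the line along which they close (so a half turn about z gives the same grasp; the last joint's range is limited). The gripper opens to 85 mm and grips with 20 to 120 N. Pads are 22 mm wide; open, the fingers measure 114 mm over their backs; the gripper's body (76 mm by 85 mm) begins 54 mm behind the grasp point. The pads swing forward as they close: fully open they stand 13 mm farther back than shut.
Start: joints at [1.131, 0.091, 1.231, -0, 1.82, -0.057], TCP at [224.117, 556.586, 242.275] pointing down, gripper open.
Joint ranges: [-2.87, 2.87], [-0.86, 2.18], [0.17, 2.46], [-1.51, 4.65], [0.06, 2.69], [-2.65, 2.65]. Speed limits (rad/s): [2.57, 2.57, 3.01, 3.14, 3.14, 3.14].

INTERFACE

Orientations are given as a unit quaternion [w, x, y, z].
In Python, from plant import bot gives the robot as it stands. Calls block until the motion is done:
- bot.goto(position, orientation): joint-space move of the TCP to a pose.
- bot.move_l(position, rotation=None, velocity=150, threshold=None): straight line of the TCP; rotation=None keeps the orientation; velocity is the mean speed in mm/s. With threshold (N) it stops when the force on the tool has changed by that much, and returns True; else False.
- bot.goto_joints(angles): joint-space move.
- bot.grip(opening, strength=None): finger opening in mm; strength is the grip in N (None keeps the last); returns when the fingers have stopped.
- bot.pause(seconds).
- bot.inverse_kinematics(position, orientation): joint angles nearest the present ones, or None.
- bot.camera(name): name is "scene" or "top" or "wrist"; returns a dict with "pixels" (400x640x3 uint8, red, green, blue), "z_map" (400x640 float32, mm along the optical axis (not along the pixel's ray), 0 where there is no reading), "camera_matrix" (3x3 intrinsics, pixels), "position" and "attitude" of the camera in the world. Camera axes: x right, y up, looking along -z (the intrinsics and any distortion apply to the point x, -y, -z); pixel columns grow to the right and rows downward; lengths in mm; the calibration is good to about 2 mm. A picture is of the moment at which its call begins.
A pose or a line that the arm cannot do raises bot.IKError and nothing moves.
- bot.finish_job(): hands the job in; it is judged then, once.
Readings, each from a call of its own:
- bot.read_time(): time.
- bot.read_qpos(): joint angles.
- bot.read_dq(): joint speeds.
- bot.read_joint_torque(): joint torques, N m.
- bot.read_tcp_pos(): TCP position.
- bot.read_tcp_rot(): TCP orientation.
- bot.read_ft_force(): force on the tool from outside, world axes, zero at the start.
- bot.read_wrist_torque(): the same for the moment, N m.
- bot.read_opening(): finger opening in mm.
- bot.read_gripper_force(): force on a finger pad.
Only numpy, scipy, OpenCV 4.12 (cv2) and the standard library are available. Lean on these libraries where they do the work, as an engineer would, in place of code of your own. Each camera call takes 0.05 s, during which the arm holds its last target. There are 200 camera calls.

## Working session

There is one attempt and no reset: what is moved stays moved. The work goes in short steps, each a Python script; the robot and the scene stay as the last script left them, time stands still between calls to the robot, and variables do not carry over. Pictures are saved under pics/ and viewed, at most 10 in all, crops included, and the job is handed in when it is done.

```bash
mkdir -p pics; ls
cat > h.py <<'E'
import numpy as np, cv2
from scipy.spatial.transform import Rotation as R
from plant import bot
def snap(n,f):
    c=bot.camera(n); cv2.imwrite('pics/'+f+'.png',c['pixels'][:,:,::-1]); np.savez('pics/'+f+'.npz',**{k:np.array(v) for k,v in c.items()}); return c
def cloud(c):
    z=c['z_map']; K=c['camera_matrix']; v,u=np.mgrid[:400,:640]
    p=np.stack([(u-K[0,2])/K[0,0]*z,-(v-K[1,2])/K[1,1]*z,-z],-1)
    a=np.array(c['attitude'])
    r=R.from_matrix(a) if a.shape==(3,3) else R.from_quat(np.r_[a[1:],a[0]])
    return r.apply(p.reshape(-1,3)).reshape(400,640,3)+c['position']
E
python3 - <<'E'
from h import *
for n in('scene','top'):
    c=snap(n,n+'0'); print({k:v for k,v in c.items() if k not in('pixels','z_map')})
print(bot.read_time(),bot.read_tcp_rot())
E
```

```text
pics
{'camera_matrix': array([[411.01230709,   0.        , 315.74613683],
       [  0.        , 411.01230709, 199.12099405],
       [  0.        ,   0.        ,   1.        ]]), 'position': array([1146.7883988 ,  504.79787832, 1032.5832809 ]), 'attitude': array([0.40012221, 0.14310709, 0.31723713, 0.84781081])}
{'camera_matrix': array([[366.93977086,   0.        , 315.75572154],
       [  0.        , 366.93977086, 200.66550898],
       [  0.        ,   0.        ,   1.        ]]), 'position': array([ 2.87998401e+02, -1.21924942e+00,  1.31191729e+03]), 'attitude': array([ 0.70581222,  0.0799075 , -0.07902975, -0.69942705])}
0.1 [-2.21868117e-04  1.90263052e-01  9.81732753e-01 -8.50654583e-04]
```

View pics/scene0.png

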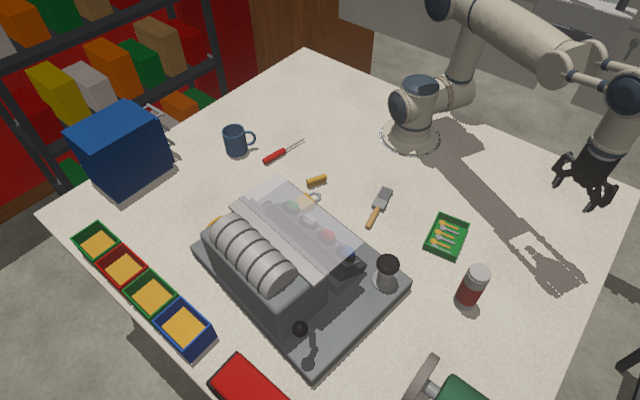

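View pics/top0.png

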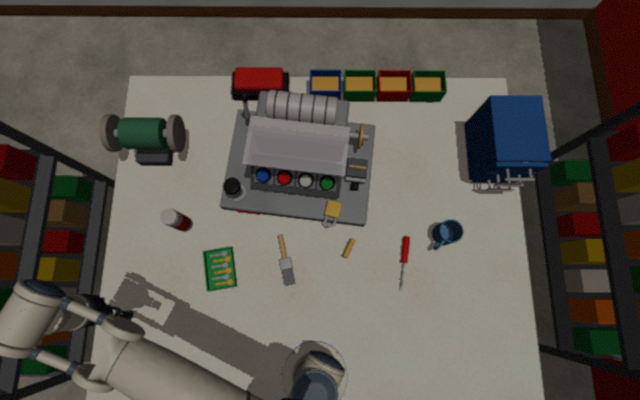

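Top view: the plunger is at (233,187). The keys are blue (263,176), red (284,178), white (306,181) and green (327,184), and the padlock is at (332,211). I'll enlarge this and measure.

Run:
```python
from h import *
c=dict(np.load('pics/top0.npz')); P=cloud(c)
im=cv2.imread('pics/top0.png')[100:225,215:385]; cv2.imwrite('pics/crop.png',cv2.resize(im,None,fx=4.7,fy=4.7,interpolation=cv2.INTER_CUBIC))
for n,(u,v) in dict(plung=(233,187),blue=(263,176),red=(284,178),white=(306,181),green=(327,184),visor=(300,150),deck=(300,206),deckR=(360,207),bench=(400,300)).items():
    print(n,np.median(P[v-2:v+3,u-2:u+3].reshape(-1,3),0).round(1))
```

```text
plung [599.8 274.9 143. ]
blue [638.5 177.4 142.6]
red [631.6 107.3 144.3]
white [622.2  34.3 144. ]
green [612.9 -35.1 142.5]
visor [695.3  51.7 234.9]
deck [557.6  56.8  50.5]
deckR [ 556.3 -153.7   50.4]
bench [ 239.3 -292.2    0.3]
```

View pics/crop.png

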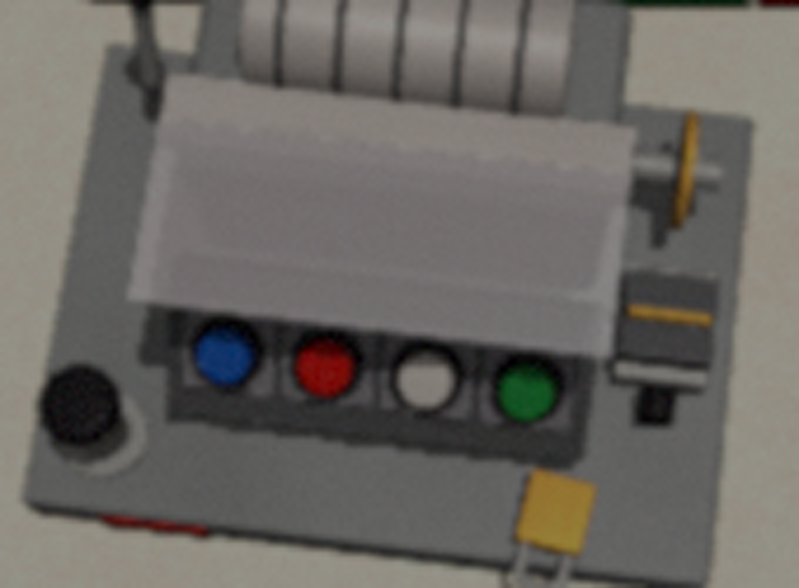

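The enlarged crop gives sharper centres in the full picture: blue (262.9,174.9), red (284.1,177.9), white (305.6,180.4), green (326.9,182.8), plunger (232,186.2). The padlock is at about (333,209) on the front deck. Key spacing comes out at about 71 mm and the deck at z 50.4, both matching the given sizes. Next I'll fit the machine pose and check reach.

```bash
cat >> h.py <<'E'
def fit():
    c=dict(np.load('pics/top0.npz')); P=cloud(c); K=c['camera_matrix']; a=c['attitude']; r=R.from_quat(np.r_[a[1:],a[0]])
    def atz(u,v,z):
        d=r.apply([(u-K[0,2])/K[0,0],-(v-K[1,2])/K[1,1],-1]); return c['position']+d*(z-c['position'][2])/d[2]
    px=dict(blue=(262.9,174.9),red=(284.1,177.9),white=(305.6,180.4),green=(326.9,182.8))
    zk=[]
    for k,(u,v) in px.items():
        q=P[round(v)-3:round(v)+4,round(u)-3:round(u)+4].reshape(-1,3); A=np.c_[q[:,:2]-atz(u,v,143)[:2],np.ones(len(q))]
        zk.append(np.linalg.lstsq(A,q[:,2],rcond=None)[0][2])
    z=np.median(zk); h=(z-120)/.819
    W=np.array([atz(*p,z) for p in px.values()]+[atz(232,186.2,143)])
    M=np.array([[-100-.574*h,y] for y in(108,36,-36,-108)]+[[-160,205]])
    m0,w0=M.mean(0),W[:,:2].mean(0); a_,b_=M-m0,W[:,:2]-w0
    th=np.arctan2((a_[:,0]*b_[:,1]-a_[:,1]*b_[:,0]).sum(),(a_*b_).sum())
    Q=np.array([[np.cos(th),-np.sin(th)],[np.sin(th),np.cos(th)]]); t=w0-Q@m0
    pt=lambda p: np.r_[Q@np.array(p[:2],float)+t,p[2]]
    return dict(z=z,zk=zk,h=h,th=th,t=t,res=W[:,:2]-(M@Q.T+t),pt=pt,Q=Q)
F=fit(); pt=F['pt']; N=np.r_[F['Q']@[-.5736,0],.8192]
KEY={k:pt([-100-.574*F['h'],y,F['z']]) for k,y in dict(blue=108,red=36,white=-36,green=-108).items()}
PL=pt([-160,205,143])
def ori(zax,flip):   # tool y along machine y
    y=np.r_[F['Q']@[0,1],0]*(-1 if flip else 1); q=R.from_matrix(np.c_[np.cross(y,zax),y,zax]).as_quat(); return np.r_[q[3],q[:3]]
E
python3 - <<'E'
from h import *
for k in('z','zk','h','th','t','res'): print(k,np.round(F[k],3))
print(KEY,PL,N)
w=bot.camera('wrist'); a=bot.read_tcp_rot(); rr=R.from_quat(np.r_[a[1:],a[0]])
print('wristcam in tool',rr.inv().apply(w['position']-bot.read_tcp_pos()))
for f in(0,1):
    print(f,'down',bot.inverse_kinematics(PL+[0,0,40],ori([0,0,-1],f)))
    for k in KEY:
        for d in(11,120):print(k,d,bot.inverse_kinematics(KEY[k]+N*d,ori(-N,f)))
E
```

```text
z 145.195
zk [145.718 145.046 145.266 145.125]
h 30.763
th -0.095
t [744.678  59.879]
res [[ 3.54  -1.083]
 [ 0.68   0.01 ]
 [-0.418  0.409]
 [-1.155  1.694]
 [-2.647 -1.03 ]]
{'blue': array([637.83298503, 178.58697715, 145.19514885]), 'red': array([630.98001886, 106.9138521 , 145.19514885]), 'white': array([624.12705269,  35.24072705, 145.19514885]), 'green': array([617.27408653, -36.432398  , 145.19514885])} [604.91582092 279.17670596 143.        ] [-0.5709959  0.0545953  0.8192   ]
wristcam in tool [  79.26908331   -0.24657221 -131.02881668]
0 down [ 3.81331461e-01  2.67626016e-01  1.13814729e+00 -4.44089210e-16
  1.73581935e+00 -1.09414048e+00]
blue 11 [ 0.34839586 -0.2007916   1.77361472 -0.2923574   1.02431425 -1.0443265 ]
blue 120 [ 0.41094122 -0.37442657  1.75651392 -0.30012947  1.224889   -1.0399135 ]
red 11 [ 0.20508428 -0.29072968  1.84897265 -0.2026651   1.00325946 -1.21226592]
red 120 [ 0.2520137  -0.47710468  1.83131435 -0.21002112  1.21249649 -1.20789623]
white 11 [ 0.04606689 -0.35410764  1.89899722 -0.09666118  0.99269337 -1.40178603]
white 120 [ 0.06986682 -0.550387
[... 286 characters left out ...]
e-16
  1.73581935e+00  2.04745217e+00]
blue 11 [ 0.34839586 -0.2007916   1.77361472 -0.2923574   1.02431425  2.09726616]
blue 120 [ 0.41094122 -0.37442657  1.75651392 -0.30012947  1.224889    2.10167916]
red 11 [ 0.20508428 -0.29072968  1.84897265 -0.2026651   1.00325946  1.92932674]
red 120 [ 0.2520137  -0.47710468  1.83131435 -0.21002112  1.21249649  1.93369642]
white 11 [ 0.04606689 -0.35410764  1.89899722 -0.09666118  0.99269337  1.73980663]
white 120 [ 0.06986682 -0.55038762  1.88089088 -0.10104339  1.20835559  1.74245135]
green 11 [-0.12259998 -0.38417463  1.92186062  0.01867126  0.99330414  1.53825758]
green 120 [-0.1273473  -0.58545649  1.90352657  0.01960734  1.21296953  1.53769355]
```

The plunger blob is its rim, which sits lower than its top, and that explains the residual. I'll hover over the plunger and refine with the wrist camera.

Run:
```python
from h import *
bot.grip(0,40); print(bot.read_opening())
bot.goto(PL+[-60,-60,190],ori([0,0,-1],0))
c=snap('wrist','w1'); print(bot.read_time(),bot.read_tcp_pos(),bot.read_ft_force(),c['position'],c['attitude'])
```

```text
0.039903696473070786
2.7 [544.48172495 220.12434975 332.71126117] [-0.02841681 -0.57093565 -0.35379217] [465.60975671 227.21846473 463.9707432 ] [ 0.73074655 -0.11491715 -0.10513889  0.66464227]
```

View pics/w1.png

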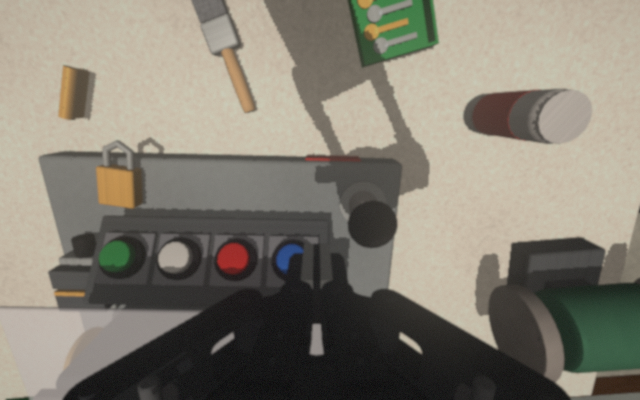

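Wrist view: green (115,256), white (172,258), red (232,257), plunger head (372,222), and the deck's front edge from (42,157) to (400,160). I'll combine these with the depth map.

Run:
```python
from h import *
c=dict(np.load('pics/w1.npz')); P=cloud(c); im=c['pixels'].astype(int)
print(bot.read_opening(),bot.read_gripper_force())
def blob(m,n):
    k,l,s,ce=cv2.connectedComponentsWithStats(m.astype('uint8')); i=1+s[1:,4].argmax(); q=P[l==i]; 
    print(n,s[i],ce[i].round(1),'mean',q.mean(0).round(1),'bbox-mid',((np.percentile(q,2,0)+np.percentile(q,98,0))/2).round(1)); return q
win=np.zeros((400,640),bool); win[225:285,90:262]=1
r,g,b=im[...,0],im[...,1],im[...,2]
Q={'green':blob(win&(g>r+30)&(g>b+15),'green'),'red':blob(win&(r>g+60),'red')}
w2=win.copy(); w2[:,:150]=0; w2[:,200:]=0
Q['white']=blob(w2&(im.min(2)>120),'white')
for k,q in Q.items():
    A=np.c_[q[:,:2]-q[:,:2].mean(0),np.ones(len(q))]; s=np.linalg.lstsq(A,q[:,2],rcond=None)[0]; print(k,s.round(3))
pw=np.zeros((400,640),bool); pw[190:255,335:405]=1
blob(pw&(P[...,2]>125),'plunger'); q=blob(pw&(P[...,2]>138),'plungertop'); print(np.percentile(q[:,2],[5,50,95]))
for u in(200,320): # front deck edge
    col=P[140:180,u]; i=np.where(col[:,2]>40)[0][0]; print('edge',u,col[i].round(1))
print({k:v.round(1) for k,v in KEY.items()},PL)
```

```text
0.3538803355728052 0.0
green [ 99 241  31  27 652] [114.3 254.4] mean [613.6 -32.3 143.4] bbox-mid [613.6 -33.6 142.1]
red [217 243  31  29 709] [232.4 257.4] mean [631.  109.5 143.7] bbox-mid [631.  108.8 142.5]
white [159 243  29  25 602] [173.2 255.5] mean [622.   38.2 143. ] bbox-mid [621.8  37.6 142.2]
green [ -0.262   0.761 143.409]
red [ -0.666   0.56  143.725]
white [ -0.375   0.581 143.045]
plunger [ 348  200   50   48 1878] [372.4 223.7] mean [603.9 280.8 142.2] bbox-mid [605.8 281.2 138.6]
plungertop [ 349  202   49   46 1692] [373.1 224.9] mean [605.2 281.4 142.9] bbox-mid [606.7 281.8 141.1]
[138.66680931 142.17466524 143.71195495]
edge 200 [521.1  56.   44.9]
edge 320 [540.6 225.9  42.4]
{'blue': array([637.8, 178.6, 145.2]), 'red': array([631. , 106.9, 145.2]), 'white': array([624.1,  35.2, 145.2]), 'green': array([617.3, -36.4, 145.2])} [604.91582092 279.17670596 143.        ]
```

Both measurements agree to about 2 mm: yaw is about -0.117, and the plunger is at (605.5, 281) with its top near z 143. Now the plunger press.

```bash
cat >> h.py <<'E'
th=-.117; F['Q']=np.array([[np.cos(th),-np.sin(th)],[np.sin(th),np.cos(th)]]); N=np.r_[F['Q']@[-.5736,0],.8192]
KEY=dict(blue=np.array([639.,179,143.5]),white=np.array([622.7,36.8,143.5]),green=np.array([614.4,-34.4,143.5])); PL=np.array([605.5,281,143])
def st(s): print(s,round(bot.read_time(),2),np.round(bot.read_tcp_pos(),1),np.round(bot.read_ft_force(),1))
def press(top,n,travel,thr,clear):
    n=np.array(n,float); al=lambda: (bot.read_tcp_pos()-top)@n-11
    hit=bot.move_l(top+n*(11-12),velocity=40,threshold=2); st('touch %s'%hit); p=bot.read_tcp_pos(); a0=al()
    if not hit: print('NO TOUCH'); return
    hit=bot.move_l(p-n*(travel+5),velocity=25,threshold=thr); st('stop %s depth %.1f'%(hit,a0-al()))
    bot.pause(.6); st('held depth %.1f'%(a0-al()))
    bot.move_l(top+n*(11+clear),velocity=100); st('up')
E
python3 - <<'E'
from h import *
bot.goto(PL+[0,0,11+20],ori([0,0,-1],0)); bot.pause(.2); st('hover')
press(PL,[0,0,1],18,14,70)
E
```

```text
hover 3.65 [606.2 280.9 177.5] [-0.4  0.1  0.1]
touch True 4.21 [605.4 280.9 152. ] [0.7 0.5 5.1]
stop True depth 14.2 4.94 [605.6 281.  137.8] [-4.5 -1.8 12.1]
held depth 13.6 5.54 [605.5 281.  138.4] [-3.7 -2.2 11.4]
up 6.58 [605.2 280.9 222.7] [ 0.4 -0.4 -0.5]
```

It stopped at about 16 mm and 11.4 N, short of the stop because inertial force tripped the threshold. I'll press again more slowly with a higher threshold, and check that the force rises clearly past the 12 N spring.

```bash
cat >> h.py <<'E'
def press(top,n,pre,fstop,clear):
    """descend to `pre` mm below nominal top, then 0.7 mm steps until the force along n reaches fstop"""
    n=np.array(n,float); al=lambda: 11-(bot.read_tcp_pos()-top)@n
    bot.move_l(top+n*(11+5),velocity=60)
    bot.move_l(top+n*(11-pre),velocity=30); st('pre %.1f'%al())
    for i in range(1,16):
        bot.move_l(top+n*(11-pre-.7*i),velocity=15,threshold=20); bot.pause(.08)
        f=bot.read_ft_force()@n; print('  depth %.2f f %.1f'%(al(),f))
        if f>fstop: break
    bot.pause(.6); st('held depth %.1f'%al())
    bot.move_l(top+n*(11+clear),velocity=100); st('up')
E
python3 - <<'E'
from h import *
press(PL,[0,0,1],14,18,70)
E
```

```text
pre 11.7 8.59 [605.9 281.1 142.3] [-2.8 -1.2  8.9]
  depth 12.27 f 10.2
  depth 12.90 f 9.7
  depth 13.49 f 9.8
  depth 14.12 f 10.5
  depth 14.77 f 10.3
  depth 15.34 f 10.1
  depth 15.97 f 10.3
  depth 16.60 f 11.8
  depth 17.21 f 11.2
  depth 17.67 f 11.7
  depth 17.71 f 15.2
  depth 17.73 f 16.3
  depth 17.74 f 18.9
held depth 17.7 13.53 [606.  281.2 136.3] [-5.6 -2.7 19.2]
up 14.61 [605.3 280.9 222.7] [ 0.6  1.  -0.4]
```

The stop is clear at 17.7 mm, where force climbs to 19 N with no further travel. Next is the white key, leaning in.

```bash
cat >> h.py <<'E'
D=np.r_[F['Q']@[-.819,0],-.574]
def key(k):
    top=KEY[k]+3*D
    bot.goto(top+N*(11+60),ori(-N,0)); bot.pause(.15); st('hover '+k)
    press(top,N,4,13,60)
E
python3 - <<'E'
from h import *
bot.goto(np.array([520.,260,260]),ori(-N,0)); st('tilt')
top=KEY['white']+3*D; bot.goto(top+N*95,ori(-N,0)); snap('scene','s2')
key('white')
E
```

```text
tilt 15.38 [520.  260.1 259.9] [ 0.6 -0.5  0.3]
hover white 16.73 [579.8  42.8 200.9] [ 0.6 -0.7 -0.2]
pre 3.3 18.24 [616.8  37.6 148.7] [-0.2 -0.1  4.1]
  depth 4.05 f 4.2
  depth 4.73 f 5.2
  depth 5.40 f 4.8
  depth 6.08 f 4.4
  depth 6.73 f 5.3
  depth 7.37 f 6.3
  depth 8.05 f 6.5
  depth 8.28 f 11.3
  depth 8.37 f 18.1
held depth 8.4 21.84 [619.7  37.3 144.6] [-12.3   0.5  13.3]
up 22.69 [579.6  41.8 198.7] [ 0.1 -0.4  0.3]
```

The white key bottomed out firmly at 8.3 mm. Now blue, then green.

Run:
```python
from h import *
key('blue'); c=snap('scene','s3')
key('green')
bot.move_l(KEY['green']+3*D+N*150,velocity=150); bot.goto(np.array([450.,-20,330]),ori(-N,0)); st('away')
c=snap('top','t4')
for n in('s3','t4'): pass
a=cv2.imread('pics/top0.png'); d=cv2.imread('pics/t4.png'); cv2.imwrite('pics/cmp.png',np.vstack([a[60:300,100:480],d[60:300,100:480]]))
```

```text
hover blue 23.47 [596.2 182.8 199.7] [ 0.6 -0.5 -0. ]
pre 3.3 24.98 [633.1 180.  148.6] [-0.2  1.3  4.2]
  depth 4.12 f 4.3
  depth 4.78 f 4.5
  depth 5.45 f 5.7
  depth 6.10 f 6.1
  depth 6.79 f 6.0
  depth 7.45 f 6.3
  depth 8.08 f 6.5
  depth 8.44 f 9.8
  depth 8.55 f 15.9
held depth 8.6 28.58 [636.  179.7 144.3] [-10.4   1.   11.6]
up 29.43 [595.9 183.9 198.8] [0.1 0.4 0.3]
hover green 30.5 [571.8 -27.9 199.7] [0.4 0.3 0.6]
pre 3.4 32.02 [608.5 -33.7 148.7] [-0.8 -0.   3.7]
  depth 4.05 f 5.0
  depth 4.72 f 4.8
  depth 5.35 f 5.4
  depth 6.05 f 5.1
  depth 6.73 f 6.1
  depth 7.41 f 6.7
  depth 8.06 f 7.5
  depth 8.27 f 12.0
  depth 8.34 f 19.5
held depth 8.4 35.62 [611.4 -34.  144.6] [-13.4   1.9  13.8]
up 36.47 [571.3 -29.4 198.7] [ 0.4 -0.8 -0.6]
away 37.62 [450.1 -20.1 329.6] [-0.3  0.5 -1.1]
```

View pics/cmp.png

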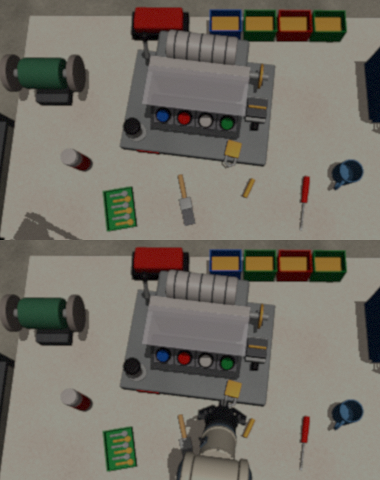

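The before/after picture shows nothing disturbed: the padlock (232,388), lock cylinder, brush and tray are where they were, and the arm is clear. Handing in.

```bash
python3 -c "
from plant import bot
print(bot.finish_job(),bot.read_time())"
```

```text
the job is handed in; nothing more can be done
the job is handed in; nothing more can be done
```

I pressed the plunger to its stop, held it and released it, then did the same with the white, blue and green keys in that order; red was left alone, nothing visibly moved, and I handed in at about 38 s. The first plunger press stopped short, so I pressed it again fully before starting on the keys.

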